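# Lock a packing tray into the jig and fill it with rolls of lids

### The job

Get the lid-packing jig ready and fill the tray: first move the blue-based date stamp out of the gap between tray and fence and stand it upright inside the yellow square, then push the wooden tray square and flush into the corner of the L-shaped fence and, with the tray still empty, slide the red-knobbed bolt fully home through the brass keeper on the tray. Then stand every roll of jar lids upright on the floor of the locked tray, leaving the tray flush and bolted; leave the jar, the tin and the carton where they are.

Things in the scene. Friction and masses are not known exactly. Their poses are not given: they have to be found in the camera images.
- jig: L-shaped wooden fence fixed to the table, 40 mm high. Origin: inner corner at table level. Far fence: inner face the plane x = 0, 30 mm thick, from y = -250 to +90 mm. Side fence: inner face the plane y = 0, 90 mm wide, from x = -250 to 0 mm. The tray belongs at x < 0, y < 0 (centre at -120, -120 mm when flush). The bolt lies on the side fence at x = -120 mm and slides along -y.
- bolt (a joint): Travel of the barrel bolt in m: 0 drawn back (tip 8 mm behind the side fence's inner face), 0.032 fully home (tip 24 mm past that face). It stays where it is left; moving it takes about 2 to 3 N. It starts drawn back between 0 and 6 mm.
- bolt_knob (a point): Top centre of the bolt's red knob, an upright cylinder 14 mm in diameter, standing 56 to 95 mm above the table; it moves with the bolt along the jig's -y. At joint 0 it is at x = -120, y = 60, z = 95 mm in the jig's frame.
- bolt_tip (a point): Tip of the steel bolt, on its axis, 52 mm above the table; the bolt is 12 mm in diameter. It runs in two fixed guides, 34 mm wide along the jig's x, 9 mm deep, centred at y = 10 and 80 mm in the jig's frame, tops 61 mm above the table.
- tray: Open wooden packing tray, 240 x 240 mm outside, walls 12 mm thick and 40 mm high, floor 12 mm thick, 0.6 kg, loose on the table. Origin: centre of its underside; its +x wall goes against the far fence, its +y wall (with the keeper) against the side fence.
- tray_corner (a point): The tray's outer bottom corner at +x, +y (120, 120, 0 mm from its origin): meets the jig's origin when the tray is flush.
- tray_floor (a point): Centre of the tray's inner floor, 12 mm above its underside; the free floor is 216 x 216 mm.
- keeper (a point): Centre of the opening of the brass keeper on top of the middle of the tray's +y wall (0, 114, 52 mm from the tray's origin): a bridge with two cheeks, opening 22 mm wide along x and 21 mm high, 10 mm deep along y, overall 38 mm wide, its top 64 mm above the table.
- stamp: Date stamp: blue block 40 x 40 x 22 mm with an upright round dark wooden handle 24 mm in diameter reaching from 22 to 85 mm above its underside; 0.15 kg. It starts between the tray and the side fence. Origin: centre of its underside, z up.
- square: Yellow square with a white border, 70 x 70 mm, painted flat on the table to the robot's right front. Origin: its centre.
- roll1: Roll of jar lids shrunk in film: an upright gold cylinder with a red band, 55 mm diameter, 48 mm tall, about 0.16 kg, standing on the table to the robot's right; two to four of the four are present. Origin: centre of its underside, z up.
- roll2: Roll of jar lids shrunk in film: an upright gold cylinder with a red band, 55 mm diameter, 48 mm tall, about 0.16 kg, standing on the table to the robot's right; two to four of the four are present. Origin: centre of its underside, z up.
- roll3: Roll of jar lids shrunk in film: an upright gold cylinder with a red band, 55 mm diameter, 48 mm tall, about 0.16 kg, standing on the table to the robot's right; two to four of the four are present. Origin: centre of its underside, z up.
- roll4: Roll of jar lids shrunk in film: an upright gold cylinder with a red band, 55 mm diameter, 48 mm tall, about 0.16 kg, standing on the table to the robot's right; two to four of the four are present. Origin: centre of its underside, z up.
- jar: Bystander: green glass jar, 68 mm diameter, 100 mm tall, beyond the work. Origin: centre of its underside.
- tin: Bystander: food tin with a red label, 74 mm diameter, 100 mm tall, left of the jig. Origin: centre of its underside.
- carton: Bystander: closed cardboard carton 60 x 90 x 50 mm, far right. Origin: centre of its underside.
Things that resemble listed ones, but are neither listed nor needed, are in the scene too. What is shaped like the roll3 but pink is not meant.

How it is judged (in metres and radians):
On the way, in this order (a step that is already met when the one before it is completed fails the run):
1. the stamp stands upright inside the yellow square, let go (x of stamp in the frame of square between -0.022 and 0.022 m and y of stamp in the frame of square between -0.022 and 0.022 m and angle between stamp's own z axis and vertical below 0.1 rad and height (world z) of stamp below 0.006 m and linear speed of stamp below 0.03 m/s and contact force between the fingers and stamp below 0.1 N), for 0.2 s.
2. the tray is square and flush in the fence corner, the bolt still drawn back (x of tray_corner in the frame of jig between -0.005 and 0.003 m and y of tray_corner in the frame of jig between -0.005 and 0.003 m and angle between the x axis of tray and the x axis of jig, either way round below 0.03 rad and angle between tray's own z axis and vertical below 0.03 rad and value of joint bolt below 0.016 m), for 0.2 s.
3. the bolt is fully home through the keeper, the tray flush and still empty (x of tray_corner in the frame of jig between -0.005 and 0.003 m and y of tray_corner in the frame of jig between -0.005 and 0.003 m and angle between the x axis of tray and the x axis of jig, either way round below 0.03 rad and angle between tray's own z axis and vertical below 0.03 rad and value of joint bolt above 0.028 m and x of bolt_tip in the frame of keeper between -0.009 and 0.009 m and z of bolt_tip in the frame of keeper between -0.006 and 0.008 m and horizontal distance between each of roll1, roll2, roll3, roll4 and tray above 0.155 m), for 0.2 s.
At the end, for the whole second after the job is handed in: All rolls present stand upright, at rest, on the tray floor (centres within 90 mm of its centre, each axis); tray corner within 5 mm of the fence corner along both fences, square to 0.03 rad; bolt home (over 28 mm) in the keeper; stamp upright, within 22 mm of the square's centre on each axis (x of stamp in the frame of square between -0.022 and 0.022 m and y of stamp in the frame of square between -0.022 and 0.022 m and angle between each of stamp, roll1, roll2, roll3, roll4's own z axis and vertical below 0.1 rad and height (world z) of stamp below 0.006 m and linear speed of each of stamp, roll1, roll2, roll3, roll4 below 0.03 m/s and x of tray_corner in the frame of jig between -0.005 and 0.003 m and y of tray_corner in the frame of jig between -0.005 and 0.003 m and angle between the x axis of tray and the x axis of jig, either way round below 0.03 rad and angle between tray's own z axis and vertical below 0.03 rad and value of joint bolt above 0.028 m and x of bolt_tip in the frame of keeper between -0.009 and 0.009 m and z of bolt_tip in the frame of keeper between -0.006 and 0.008 m and x of roll1 in the frame of tray between -0.09 and 0.09 m and y of roll1 in the frame of tray between -0.09 and 0.09 m and z of roll1 in the frame of tray between 0.006 and 0.018 m and x of roll2 in the frame of tray between -0.09 and 0.09 m and y of roll2 in the frame of tray between -0.09 and 0.09 m and z of roll2 in the frame of tray between 0.006 and 0.018 m and x of roll3 in the frame of tray between -0.09 and 0.09 m and y of roll3 in the frame of tray between -0.09 and 0.09 m and z of roll3 in the frame of tray between 0.006 and 0.018 m and x of roll4 in the frame of tray between -0.09 and 0.09 m and y of roll4 in the frame of tray between -0.09 and 0.09 m and z of roll4 in the frame of tray between 0.006 and 0.018 m and linear speed of tray below 0.02 m/s); the robot touches nothing.
It fails at once if the jar is moved more than 30 mm (distance of jar from where it was at the start of the episode above 0.03 m).
It fails at once if the tin is moved more than 30 mm (distance of tin from where it was at the start of the episode above 0.03 m).
It fails at once if the carton is moved more than 30 mm (distance of carton from where it was at the start of the episode above 0.03 m).
Of roll1, roll2, roll3, roll4 only 2 to 4 are there at a start; the rules pass over those that are not, and their reading is None.
At some moment in a run one of roll1, roll2, roll3, roll4 may be knocked a few centimetres aside while the robot is not near it.
It also fails if it takes over 210 s, if anything falls off the work surface, if the arm or the gripper's body presses on something with over 40 N, if the wrist force passes 120 N, or if a joint passes its speed limit or range.

### The arm

A 6-joint arm with a two-finger parallel gripper is mounted at the origin on the work surface. World frame = base frame: x ahead of the robot, y to its left, z up, the work surface at z = 0. Lengths are in m, angles in degrees, forces in N, time in s.
With the tool pointing down it reaches from about 0.4 to 0.825 m from the base axis. Payload 7 kg.
Tool frame: the origin (TCP) lies midway between the tips of the shut fingers; the grasp point (between the pads) lies ctrl.grasp_offset behind it (ctrl.grasp_offset is the distance from the TCP to the grasp point, in m); z points along the fingers, y is the line along which they close (so a half turn about z gives the same grasp; the last joint's range is limited). The gripper opens to 88 mm and grips with 3 to 60 N. Pads are 19 mm wide; open, the fingers measure 130 mm over their backs; the gripper's body (78 mm by 193 mm) begins 47 mm behind the grasp point.
Start: joints at [-54.826, 20.546, 0.682, 0, -70.136, -16.507], TCP at [0.216, -0.639, 0.227] pointing down, gripper open.
Joint ranges: [-176.03, 176.03], [-82.01, 121.73], [-58.28, 71.71], [-173.87, 95.51], [-174.79, -0.11], [-173.66, 173.66]. Speed limits (degrees/s): [136.94, 136.94, 172.46, 180, 180, 180].

### API

Orientations are given as [roll, pitch, yaw] about the fixed x, y, z axes, in that order (R = Rz(yaw) Ry(pitch) Rx(roll)).
In Python, from plant import ctrl gives the robot as it stands. The module is installed in compiled form; this text tells all that it offers.
- The arm moves only by the tool send_rows, never from a script. Its argument "increments" is a list that holds one entry, the list of rows, each a list of 4 numbers: the shift along the world's x, y, z normalised to -1 to 1, where 1 is 0.2 m, then the turn about the world's z normalised to -1 to 1, where 1 is 1.5 rad. In form: [[[x, y, z, roll], ...]]. A call has 1 to 12 rows; each row is the pose to reach, as a shift and turn from the pose commanded when the call began; what a row does not reach only later rows make up. A row lasts 1/8 s, in which the tool goes at most 62.5 mm and 10.7 degrees, less where a joint would pass 70% of its speed; a pose out of reach is approached as far as the arm can. A call with a number of a shift or a turn outside -1 to 1 is refused whole. A call with a gripper value outside its range is refused whole. "jaw" is the opening, from 0 (shut) to 1 (fully open), set as the call begins (left out, the last holds). The fingers move at their own pace and stop on an object; the grip force is fixed at half the most. Time passes only in rows, so rows that repeat a pose let the fingers close. It gives the time, the measured TCP pose, the force, the opening and the grip force at its end, in the units of the state.
- ctrl.get_obs(): the state, without advancing time (a new reading comes with each control period).
- ctrl.snapshot(name): name is "scene" or "top" or "wrist"; returns the picture (384x512x3 uint8, red, green, blue); there is no depth.
- ctrl.calibration(name): a dict with "mtx" (3x3 intrinsics, pixels), "eye" and "attitude" of the camera in the world. Camera axes: x right, y up, looking along -z (the intrinsics and any distortion apply to the point x, -y, -z); pixel columns grow to the right and rows downward; lengths in m; the calibration is good to about 2 mm. A picture is of the moment at which its call begins: read the wrist's pose just before it. calibration takes no time and is no camera call; for the wrist camera it gives the pose at the moment of the call.
- ctrl.close_job(): hands the job in; it is judged then, once.
Trained networks look in the newest picture that a camera, given by its name, has taken for a name from the list of things; names that differ only in an ending like _2 or _b are one class to them, and where a whole thing is asked for, a point or a joint stands for the part that bears it (a point fixed in the world has none). Each returns a list of dicts, best first, with "conf" (0 to 1); they miss things now and then, are a little off and sometimes report something else, mostly with a low value. They report only what shows in the picture. A call takes as long as a camera call. They do not tell look-alikes from the thing itself.
- ctrl.trace(thing, camera): "mask" (384x512 bool, what is visible of it) and "bbox" ([left, top, right, bottom] in pixels, round what is visible of it).
- ctrl.spot_point(thing, camera): "pixel" ([row, column] in pixels: a listed point, or the origin of a listed thing).
The state is a dict: "clock": time; "joint_pos": joint angles; "qvel": joint speeds; "tau": joint torques, N m; "tool_pos": TCP position; "orientation": TCP orientation; "force": force on the tool from outside, world axes, zero at the start; "moment": the same for the moment, N m; "opening": finger opening in m; "gripper_force": force on a finger pad.
Only numpy, scipy, OpenCV 4.12 (cv2) and the standard library are available. Lean on these libraries where they do the work, as an engineer would, in place of code of your own. Each camera call takes 0.05 s, during which the arm holds its last target. There are 200 camera calls.

## Working session

There is one attempt and no reset: what is moved stays moved. The work goes in short steps, Python scripts to look and compute and a tool call to move; the robot and the scene stay as the last step left them, time stands still between calls to the robot, and variables do not carry over. Pictures are saved under pics/ and viewed, at most 14 in all, crops included, and the job is handed in when it is done.

Besides the shell and the picture viewer there is one more tool, called after "Request:" by a JSON object that holds its "fn" and its "kwargs". send_rows: Moves the arm, as the interface text tells. Its arguments: {"type":"object","properties":{"increments":{"type":"array"},"jaw":{"type":"number"}},"required":["increments"]}

```bash
mkdir -p pics
cat > h.py <<'E'
import numpy as np, cv2
from plant import ctrl
def snap(cam,name=None):
    c=ctrl.calibration(cam); im=ctrl.snapshot(cam)
    if name: cv2.imwrite('pics/'+name+'.png',cv2.cvtColor(im,cv2.COLOR_RGB2BGR))
    return c,im
def RT(c):
    a=np.array(c['attitude'],float)
    if a.shape==(3,3): return a
    from scipy.spatial.transform import Rotation as R
    return R.from_euler('xyz',a,degrees=True).as_matrix() if a.size==3 else R.from_quat(a).as_matrix()
def ray(c,rc,z):
    K=np.array(c['mtx']);r,q=rc
    d=np.linalg.inv(K)@np.array([q,r,1.0]); d=RT(c)@np.array([d[0],-d[1],-d[2]])
    e=np.array(c['eye']); return e+d*(z-e[2])/d[2]
def proj(c,p):
    v=RT(c).T@(np.array(p)-np.array(c['eye'])); u=np.array(c['mtx'])@np.array([v[0],-v[1],-v[2]])
    return u[1]/u[2],u[0]/u[2]
E
python3 - <<'E'
from h import *
for k in('scene','top'):
    c,im=snap(k,k+'0'); print(k,c)
    for t,z in [('tray_corner',0),('tray_floor',.012),('keeper',.052),('stamp',0),('square',0),('jig',0),('bolt_knob',.095),('bolt_tip',.052),('roll1',0),('jar',0),('tin',0),('carton',0)]:
        for o in ctrl.spot_point(t,k): print(t,round(o['conf'],2),np.round(o['pixel']),ray(c,o['pixel'],z)[:2].round(4))
o=ctrl.get_obs();print(o, ctrl.grasp_offset)
E
```

```text
scene {'mtx': array([[410.3014467 ,   0.        , 254.78458391],
       [  0.        , 410.3014467 , 189.21539884],
       [  0.        ,   0.        ,   1.        ]]), 'eye': array([1.49730116, 0.44763442, 0.73737257]), 'attitude': array([ 5.82333911e+01, -6.58049923e-02,  1.14396034e+02])}
tray_corner 0.57 [242. 289.] [0.6297 0.1601]
tray_corner 0.22 [224. 341.] [0.4837 0.2727]
tray_floor 0.88 [205. 274.] [0.4928 0.0583]
keeper 0.81 [207. 310.] [0.5139 0.1818]
keeper 0.71 [205. 125.] [ 0.731  -0.3253]
keeper 0.64 [220. 423.] [0.4421 0.4923]
stamp 0.63 [235. 328.] [0.552  0.2537]
square 0.55 [217. 180.] [ 0.6565 -0.1863]
jig 0.96 [262. 325.] [0.6677 0.2775]
bolt_knob 0.56 [215. 359.] [0.5555 0.3316]
bolt_tip 0.51 [224. 342.] [0.5548 0.2892]
roll1 0.8 [191. 200.] [ 0.5013 -0.206 ]
roll1 0.8 [185. 159.] [ 0.5269 -0.3551]
roll1 0.67 [166. 151.] [ 0.4241 -0.4644]
roll1 0.51 [170. 173.] [ 0.4161 -0.3726]
jar 0.76 [242. 194.] [ 0.7404 -0.0842]
jar 0.64 [205. 124.] [ 0.6723 -0.3868]
jar 0.59 [168. 174.] [ 0.4029 -0.3767]
tin 0.79 [222. 424.] [0.3731 0.501 ]
carton 0.55 [204. 123.] [ 0.6689
[... 1054 characters left out ...]
.] [ 0.6439 -0.1946]
{'clock': 1.3, 'joint_pos': array([-5.48269085e+01,  2.05473089e+01,  6.82573504e-01,  1.20671191e-03,
       -7.01342754e+01, -1.65041315e+01]), 'qvel': array([ 0.03177736, -0.03949736, -0.04439084,  0.06905139,  0.06660064,
       -0.06046322]), 'tau': array([-1.80832603e-04, -5.82405531e+01,  2.93299806e+01,  7.00275555e+00,
        1.24860968e-02,  4.85246539e-05]), 'tool_pos': array([ 0.21601631, -0.63949925,  0.226559  ]), 'orientation': array([-1.79998729e+02, -8.07152273e-04, -1.61330630e+02]), 'force': array([0.07496542, 0.0503122 , 0.15725096]), 'moment': array([ 0.08194129,  0.00635325, -0.02394959]), 'gripper_force': 0.0, 'opening': 0.0876703290343415} 0.0188
```

View pics/top0.png

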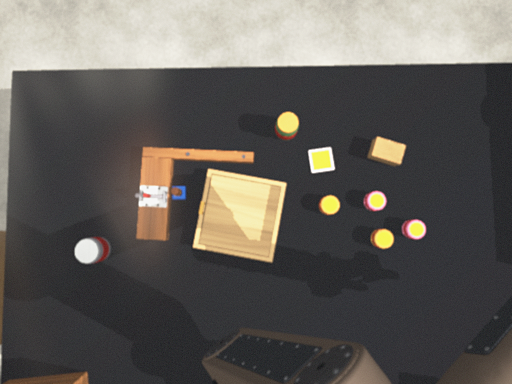

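View pics/scene0.png

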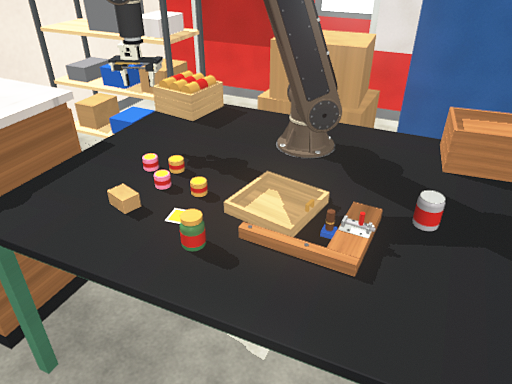

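Run:
```python
from h import *
c=cv2.imread('pics/top0.png')
a=cv2.resize(c[140:290,90:290],(800,600),interpolation=cv2.INTER_CUBIC)
cv2.imwrite('pics/cropA.png',a)
```

```text
(no output)
```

View pics/cropA.png

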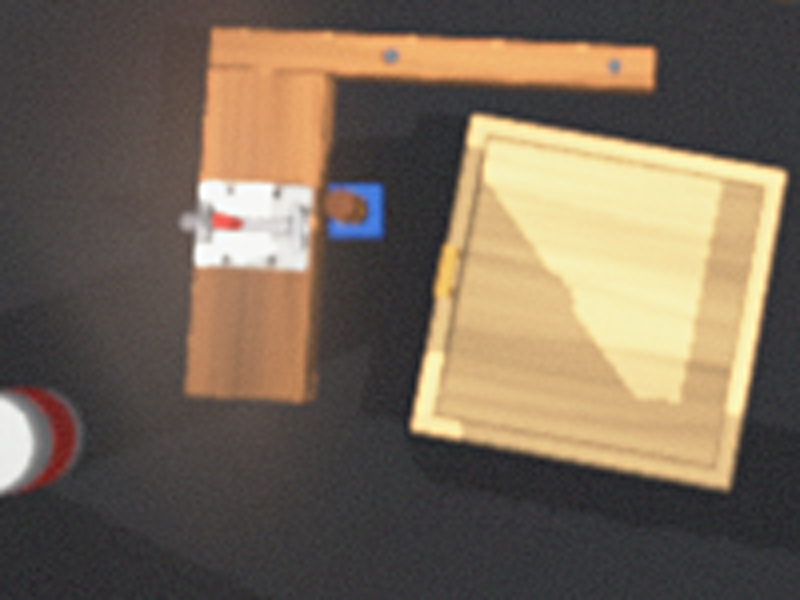

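The top view shows gold rolls at (205,330) and (238,382). The pink look-alikes at (200,375) and (229,414) are not wanted. The stamp is at (192,179), the jig's inner corner is near (160,173), the tray is tilted by about 10°, and the red knob is at (196,147). Next I'll fit the poses from corners.

```bash
python3 - <<'E'
from h import *
from scipy.optimize import least_squares
c=ctrl.calibration('top')
def fit(obj,pix,x0):
    def f(p):
        C,S=np.cos(p[2]),np.sin(p[2]); r=[]
        for o,q in zip(obj,pix):
            rc=proj(c,[p[0]+C*o[0]-S*o[1],p[1]+S*o[0]+C*o[1],o[2]]); r+= [rc[0]-q[1],rc[1]-q[0]]
        return r
    s=least_squares(f,x0); print(s.x[:2].round(4),np.degrees(s.x[2]).round(2),np.round(s.fun,2)); return s.x
cr=lambda L:[(90+(x+.5)/4-.5,140+(y+.5)/4-.5) for x,y in L]
J=fit([(.03,.09,.04),(.03,-.25,.04),(-.25,.09,.04),(-.25,0,.04)],cr([(212,28),(657,48),(186,396),(306,402)]),[.65,.27,0])
T=fit([(.12,.12,.04),(.12,-.12,.04),(-.12,-.12,.04),(-.12,.12,.04)],cr([(472,115),(788,172),(732,490),(411,433)]),[.48,.05,-.15])
a=.02
fit([(a,a,.022),(a,-a,.022),(-a,-a,.022),(-a,a,.022)],cr([(330,184),(383,184),(384,239),(328,240)]),[.55,.25,0])
C,S=np.cos(T[2]),np.sin(T[2])
print('corner',T[:2]+[C*.12-S*.12,S*.12+C*.12])
im=cv2.cvtColor(cv2.imread('pics/top0.png'),cv2.COLOR_BGR2RGB)
ctrl.snapshot('top')
for t,z in (('square',0),('bolt_knob',.09),('roll1',.048)):
    for o in ctrl.trace(t,'top'):
        r=cv2.minAreaRect(np.argwhere(o['mask']).astype(np.float32)); print(t,round(o['conf'],2),r,ray(c,r[0],z)[:2].round(4), 'corners' if t=='square' else '',[ray(c,p,0)[:2].round(3) for p in cv2.boxPoints(r)] if t=='square' else '')
E
python3 -c "
import cv2
c=cv2.imread('pics/top0.png');cv2.imwrite('pics/cropB.png',cv2.resize(c[140:260,290:450],(800,600),interpolation=cv2.INTER_CUBIC))"
```

```text
[0.6556 0.2709] -3.45 [ 0.1   0.18  0.11 -0.31 -0.1   0.21 -0.1  -0.09]
[0.4787 0.0636] -10.89 [ 0.68  0.42  0.25 -0.74 -0.3  -0.51 -0.58  0.84]
[0.55   0.2515] -0.29 [ 0.5   0.14  0.4  -0.17 -0.37 -0.5  -0.53  0.52]
corner [0.61922618 0.15873419]
square 0.63 ((158.78997802734375, 320.469970703125), (23.193103790283203, 23.900211334228516), 8.130102157592773) [ 0.6519 -0.1891] corners [array([ 0.693, -0.222]), array([ 0.684, -0.148]), array([ 0.611, -0.156]), array([ 0.621, -0.23 ])]
square 0.54 ((214.4854278564453, 239.021240234375), (80.19210815429688, 80.26494598388672), 79.50852966308594) [0.481  0.0674] corners [array([0.629, 0.167]), array([0.383, 0.213]), array([ 0.336, -0.03 ]), array([ 0.579, -0.079])]
bolt_knob 0.4 ((195.0, 151.5), (17.0, 6.0), 90.0) [0.5388 0.3185]  
roll1 0.67 ((229.0, 412.5), (18.0, 23.0), 0.0) [ 0.4311 -0.448 ]  
roll1 0.63 ((238.0, 381.5), (21.0, 18.0), 90.0) [ 0.4056 -0.3558]  
roll1 0.61 ((199.5, 374.5), (19.0, 17.0), 90.0) [ 0.5199 -0.3393]  
roll1 0.56 ((205.0, 328.5), (19.0, 16.0), 90.0) [ 0.5051 -0.2022]
```

View pics/cropB.png

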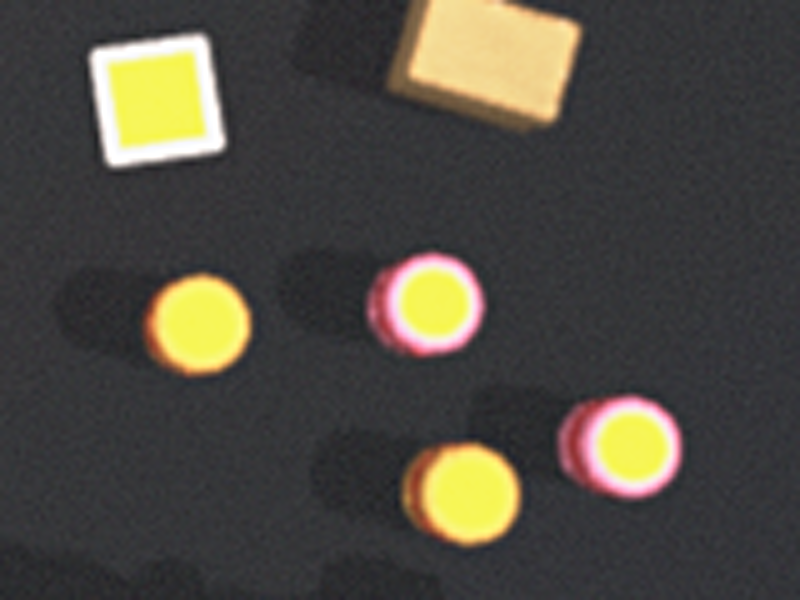

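The rolls in the crop are gold/orange at (200,325) and (468,494); the pink-banded ones are decoys. The yellow square is centred at (158,100) in the crop, about world (0.650,-0.190). Now moving above the stamp.

Request:
{"fn": "send_rows", "kwargs": {"increments": [[[0.085,0.22,0,0.04],[0.17,0.44,0,0.08],[0.25,0.67,0,0.12],[0.335,0.89,0,0.158],[0.335,0.89,0,0.158]]], "jaw": 0.7}}

```text
clock: 2.12
tool_pos: [0.2839, -0.4593, 0.2274]
orientation: [-179.9, 0.0, -147.5]
force: [-0.4, -0.7, -0.3]
opening: 0.0616
gripper_force: 0.0
```

Request:
{"fn": "send_rows", "kwargs": {"increments": [[[0.085,0.22,0,0.04],[0.17,0.44,0,0.08],[0.25,0.67,0,0.12],[0.335,0.89,0,0.158],[0.335,0.89,0,0.158]]]}}

```text
clock: 2.75
tool_pos: [0.3512, -0.2819, 0.2271]
orientation: [-179.9, 0.0, -134.0]
force: [0.5, -1.2, 0.7]
opening: 0.061
gripper_force: 0.0
```

Request:
{"fn": "send_rows", "kwargs": {"increments": [[[0.085,0.22,0,0.04],[0.17,0.44,0,0.08],[0.25,0.67,0,0.12],[0.335,0.89,0,0.158],[0.335,0.89,0,0.158]]]}}

```text
clock: 3.38
tool_pos: [0.4184, -0.1041, 0.2268]
orientation: [-180.0, 0.0, -120.4]
force: [-0.4, -1.2, -0.7]
opening: 0.0611
gripper_force: 0.0
```

Request:
{"fn": "send_rows", "kwargs": {"increments": [[[0.085,0.22,0,0.04],[0.17,0.44,0,0.08],[0.25,0.67,0,0.12],[0.335,0.89,0,0.158],[0.335,0.89,0,0.158]]]}}

```text
clock: 4.0
tool_pos: [0.4855, 0.0734, 0.2261]
orientation: [180.0, -0.0, -107.0]
force: [-0.9, 0.1, 0.9]
opening: 0.0612
gripper_force: 0.0
```

Request:
{"fn": "send_rows", "kwargs": {"increments": [[[0.085,0.22,0,0.04],[0.17,0.44,0,0.08],[0.25,0.67,0,0.12],[0.335,0.89,0,0.158],[0.335,0.89,0,0.158],[0.335,0.89,0,0.158],[0.335,0.89,0,0.158]]]}}

```text
clock: 4.88
tool_pos: [0.5511, 0.2489, 0.2268]
orientation: [180.0, -0.0, -93.6]
force: [0.4, 0.4, 0.3]
opening: 0.0614
gripper_force: 0.0
```

Run:
```python
from h import *
c,im=snap('wrist','w1'); o=ctrl.get_obs(); print(o['clock'],o['tool_pos'],o['orientation'],c['eye'],c['attitude'])
for t,z in [('stamp',0),('tray_corner',0),('keeper',.052),('jig',0),('bolt_knob',.095),('bolt_tip',.052)]:
    for q in ctrl.spot_point(t,'wrist'): print(t,round(q['conf'],2),np.round(q['pixel']),ray(c,q['pixel'],z)[:2].round(4))
```

```text
4.925 [0.5511041  0.24910262 0.22692752] [-1.79984140e+02  1.40356452e-02 -9.35402983e+01] [0.545634   0.16468067 0.38435512] [-1.77748040e+01 -2.89183117e-02  1.76523195e+02]
stamp 0.72 [169. 261.] [0.5457 0.2515]
stamp 0.53 [190. 179.] [0.6591 0.2742]
tray_corner 0.84 [100. 198.] [0.6188 0.1598]
keeper 0.92 [110. 298.] [0.5009 0.1765]
jig 0.67 [169. 258.] [0.5486 0.251 ]
jig 0.55 [183. 184.] [0.6509 0.265 ]
bolt_knob 0.86 [259. 272.] [0.5392 0.3331]
bolt_tip 0.66 [206. 270.] [0.5371 0.2854]
```

View pics/w1.png

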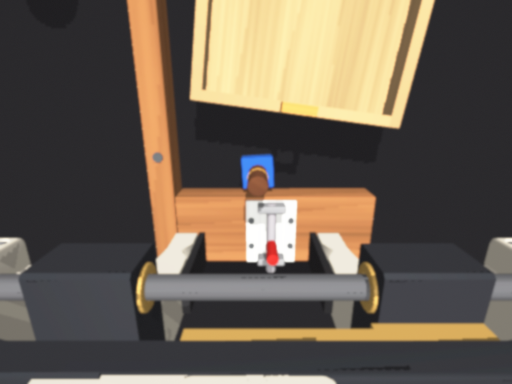

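The wrist view shows the stamp base at (257,171), the handle top near (258,187), the knob at (272,248) and the keeper at (298,109).

Run:
```python
from h import *
c=ctrl.calibration('wrist')
print(ray(c,(171,257),.022),ray(c,(187,258),.085),ray(c,(245,272),.095))
im=cv2.imread('pics/w1.png').astype(int)
m=(im[...,0]>im[...,2]+60)&(im[...,0]>120); p=np.argwhere(m); p=p[(p[:,0]<200)]; print(p.min(0),p.max(0))
for q in [(155,242),(155,273),(187,241),(187,273)]: print(ray(c,q,.022))
```

```text
[0.55036497 0.25056377 0.022     ] [0.54950185 0.25329879 0.085     ] [0.53787627 0.31733947 0.095     ]
[154 240] [188 274]
[0.56777518 0.22915485 0.022     ]
[0.52932579 0.23142182 0.022     ]
[0.57213352 0.27036931 0.022     ]
[0.53106698 0.27279164 0.022     ]
```

Request:
{"fn": "send_rows", "kwargs": {"increments": [[[0,0.0075,-0.25,0],[-0.005,0.0075,-0.5,0],[-0.005,0.0075,-0.7,0],[-0.005,0.0075,-0.85,0],[-0.005,0.0075,-0.91,0],[-0.005,0.0075,-0.91,0]]]}}

```text
clock: 5.98
tool_pos: [0.55, 0.252, 0.0443]
orientation: [180.0, -0.0, -93.4]
force: [-0.5, 0.7, -0.0]
opening: 0.0613
gripper_force: 0.0
```

Request:
{"fn": "send_rows", "kwargs": {"increments": [[[0,0,0,0],[0,0,0,0],[0,0,0,0],[0,0,0,0]]], "jaw": 0}}

```text
clock: 6.48
tool_pos: [0.5502, 0.2521, 0.045]
orientation: [-180.0, 0.0, -93.4]
force: [0.0, 0.5, 0.1]
opening: 0.0273
gripper_force: 0.0
```

Request:
{"fn": "send_rows", "kwargs": {"increments": [[[0,0,0.03,0],[0,0,0.1,0],[0,0,0.3,0],[0,0,0.5,0],[0,0,0.6,0],[0,0,0.6,0]]]}}

```text
clock: 7.22
tool_pos: [0.5509, 0.2528, 0.1673]
orientation: [-179.8, 0.2, -93.4]
force: [-0.3, -0.1, -1.6]
opening: 0.0233
gripper_force: 30.0
```

Request:
{"fn": "send_rows", "kwargs": {"increments": [[[0.04,-0.18,0,0],[0.08,-0.36,0,0],[0.12,-0.54,0,0],[0.165,-0.735,0,0],[0.165,-0.735,0,0]]]}}

```text
clock: 7.85
tool_pos: [0.5825, 0.1025, 0.1634]
orientation: [179.9, -0.1, -93.6]
force: [1.4, 0.7, -0.8]
opening: 0.0233
gripper_force: 30.0
```

Request:
{"fn": "send_rows", "kwargs": {"increments": [[[0.04,-0.18,0,0],[0.08,-0.36,0,0],[0.12,-0.54,0,0],[0.165,-0.735,0,0],[0.165,-0.735,0,0]]]}}

```text
clock: 8.48
tool_pos: [0.6157, -0.0437, 0.1634]
orientation: [179.9, -0.0, -93.6]
force: [-0.6, -0.2, -1.4]
opening: 0.0232
gripper_force: 30.0
```

Request:
{"fn": "send_rows", "kwargs": {"increments": [[[0.04,-0.18,0,0],[0.08,-0.36,0,0],[0.12,-0.54,0,0],[0.165,-0.735,0,0],[0.165,-0.735,0,0],[0.165,-0.735,0,0],[0.165,-0.735,0,0]]]}}

```text
clock: 9.35
tool_pos: [0.6489, -0.1876, 0.1644]
orientation: [180.0, 0.0, -93.4]
force: [-0.6, 0.6, -1.8]
opening: 0.0234
gripper_force: 30.0
```

Run:
```python
from h import *
c,im=snap('wrist','w2'); o=ctrl.get_obs(); print(o['clock'],o['tool_pos'],o['orientation'])
for t,z in [('stamp',.12),('square',0)]:
    for q in ctrl.spot_point(t,'wrist'): print(t,round(q['conf'],2),np.round(q['pixel']),ray(c,q['pixel'],z)[:2].round(4))
for q in ctrl.trace('square','wrist'):
    r=cv2.minAreaRect(np.argwhere(q['mask']).astype(np.float32)); print(q['conf'],r,q['bbox'],[ray(c,p,0)[:2].round(4) for p in cv2.boxPoints(r)])
```

```text
9.4 [ 0.64900069 -0.18768433  0.1646257 ] [ 1.79998292e+02  8.58801678e-03 -9.33575880e+01]
square 0.9 [178. 254.] [ 0.6516 -0.1887]
0.79 ((174.7307891845703, 255.84616088867188), (60.20765686035156, 62.95328140258789), 11.309932708740234) [219.3, 140.3, 290.7, 201.0] [array([ 0.6199, -0.2308]), array([ 0.6881, -0.2212]), array([ 0.681 , -0.1513]), array([ 0.6084, -0.1624])]
```

View pics/w2.png

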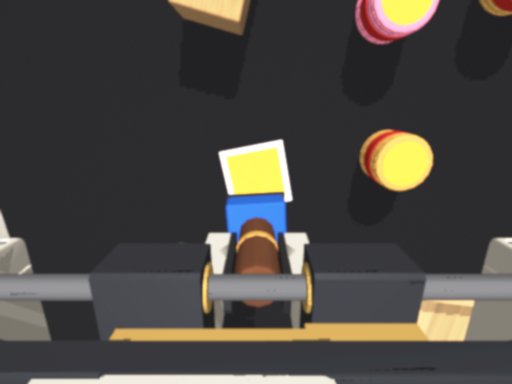

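The stamp hangs upright at (257,215), just in front of the yellow square, which shows at (255,172) and measures (0.651,-0.189). Lowering onto it.

Request:
{"fn": "send_rows", "kwargs": {"increments": [[[0.01,0,-0.2,0],[0.01,0,-0.4,0],[0.01,0,-0.52,0],[0.01,0,-0.56,0],[0.01,0,-0.58,0],[0.01,0,-0.59,0],[0.01,0,-0.59,0]]]}}

```text
clock: 10.42
tool_pos: [0.6515, -0.189, 0.0475]
orientation: [-179.9, -0.0, -93.4]
force: [-0.5, 0.2, -0.4]
opening: 0.0238
gripper_force: 30.0
```

Request:
{"fn": "send_rows", "kwargs": {"increments": [[[0,0,0,0],[0,0,0,0],[0,0,0,0],[0,0,0,0]]], "jaw": 0.7}}

```text
clock: 10.92
tool_pos: [0.6511, -0.189, 0.0467]
orientation: [-180.0, -0.0, -93.4]
force: [0.7, -0.2, -0.4]
opening: 0.0577
gripper_force: 0.0
```

Request:
{"fn": "send_rows", "kwargs": {"increments": [[[0,0,0.15,0],[0,0,0.4,0],[0,0,0.7,0],[0,0,0.9,0],[0,0,0.9,0],[0,0,0.9,0]]]}}

```text
clock: 11.68
tool_pos: [0.6506, -0.1888, 0.2261]
orientation: [180.0, 0.0, -93.5]
force: [-0.2, -0.1, -1.2]
opening: 0.0614
gripper_force: 0.0
```

Run:
```python
from h import *
c,im=snap('wrist','w3'); o=ctrl.get_obs(); print(o['clock'],o['tool_pos'],o['orientation'])
for q in ctrl.spot_point('stamp','wrist'): print(round(q['conf'],2),np.round(q['pixel']),ray(c,q['pixel'],0)[:2].round(4))
for cam in('top','scene'):
  c,im=snap(cam,cam+'1')
  for t,z in [('stamp',0),('square',0)]:
    for q in ctrl.spot_point(t,cam): print(cam,t,round(q['conf'],2),np.round(q['pixel']),ray(c,q['pixel'],z)[:2].round(4))
```

```text
11.725 [ 0.65034998 -0.18883166  0.22535595] [ 1.79898354e+02  1.96136516e-02 -9.34487012e+01]
0.94 [165. 257.] [ 0.65  -0.192]
0.38 [242. 194.] [ 0.7479 -0.0836]
top stamp 0.53 [162. 317.] [ 0.6436 -0.1768]
top square 0.62 [161. 322.] [ 0.6461 -0.195 ]
scene stamp 0.48 [214. 181.] [ 0.6425 -0.1914]
scene square 0.55 [261. 324.] [0.6647 0.2747]
scene square 0.51 [217. 179.] [ 0.6553 -0.19  ]
```

View pics/w3.png

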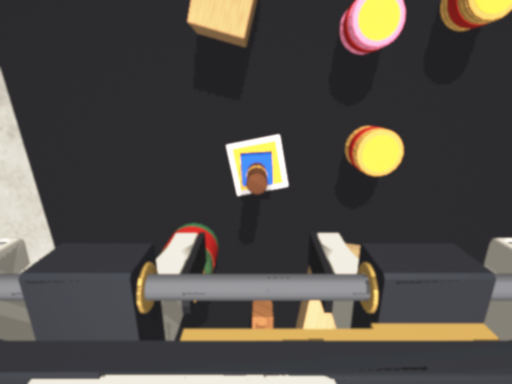

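The stamp stands upright on the square at (257,168). Next is the tray: grip its -y wall, align it and drag it into the corner.

Request:
{"fn": "send_rows", "kwargs": {"increments": [[[-0.05,0.03,0,0.09],[-0.17,0.12,0,0.2],[-0.29,0.21,-0.1,0.31],[-0.41,0.3,-0.2,0.42],[-0.53,0.38,-0.3,0.53],[-0.65,0.47,-0.4,0.64],[-0.77,0.55,-0.5,0.75],[-0.88,0.64,-0.5,0.86],[-0.97,0.7,-0.5,0.961],[-0.97,0.7,-0.5,0.961],[-0.97,0.7,-0.5,0.961]]]}}

```text
clock: 13.45
tool_pos: [0.4578, -0.049, 0.1269]
orientation: [-180.0, -0.1, -11.0]
force: [-0.2, -0.3, 0.3]
opening: 0.0613
gripper_force: 0.0
```

Run:
```python
from h import *
c,im=snap('wrist','w4'); o=ctrl.get_obs(); print(o['clock'],o['tool_pos'],o['orientation'],c['eye'],c['attitude'])
R=np.radians(-10.89);C,S=np.cos(R),np.sin(R)
for p in [(-.12,-.12,.04),(.12,-.12,.04),(-.108,-.108,.04),(.108,-.108,.04)]:
    w=[.4787+C*p[0]-S*p[1],.0636+S*p[0]+C*p[1],p[2]]; rc=proj(c,w); print(p,rc)
    if p[1]==-.12 : pass
    if 0<rc[0]<384 and 0<rc[1]<512: cv2.circle(im,(int(rc[1]),int(rc[0])),4,(0,255,0),1)
cv2.imwrite('pics/w4.png',im[...,::-1])
```

```text
13.5 [ 0.45779715 -0.04906731  0.12675419] [-1.79991694e+02 -3.66128578e-02 -1.09569175e+01] [ 0.53908366 -0.06584439  0.28454486] [-1.77802046e+01 -1.96884960e-02 -1.00872419e+02]
(-0.12, -0.12, 0.04) (np.float64(313.58052569493395), np.float64(261.0005158456412))
(0.12, -0.12, 0.04) (np.float64(50.36498753851573), np.float64(262.46135154504924))
(-0.108, -0.108, 0.04) (np.float64(303.5636222518247), np.float64(248.9694118821162))
(0.108, -0.108, 0.04) (np.float64(67.58409716523299), np.float64(246.7430242505211))
```

View pics/w4.png

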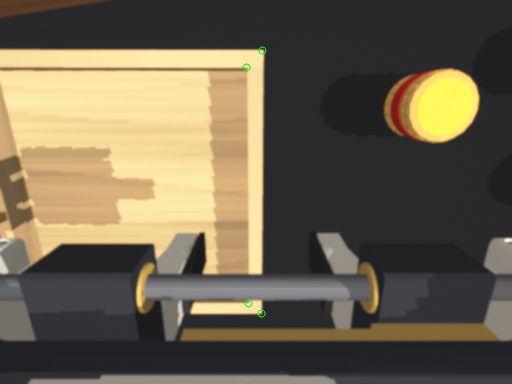

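The predicted tray corners (green, e.g. (262,50) and (261,313)) sit on the image corners, so the tray pose holds. Descending to grip the wall.

Request:
{"fn": "send_rows", "kwargs": {"increments": [[[0,0,-0.2,0],[0,0,-0.38,0],[0,0,-0.5,0],[0,0,-0.54,0],[0,0,-0.54,0]]]}}

```text
clock: 14.12
tool_pos: [0.4572, -0.0493, 0.0184]
orientation: [180.0, 0.0, -10.9]
force: [0.9, -0.2, 0.5]
opening: 0.0611
gripper_force: 0.0
```

Request:
{"fn": "send_rows", "kwargs": {"increments": [[[0,0,0,0],[0,0,0,0],[0,0,0,0],[0,0,0,0],[0,0,0,0],[0,0,0,0],[0,0,0,0]]], "jaw": 0}}

```text
clock: 15.0
tool_pos: [0.4574, -0.0487, 0.0187]
orientation: [-180.0, -0.0, -10.8]
force: [-1.0, 3.5, 1.1]
opening: 0.012
gripper_force: 30.0
```

Request:
{"fn": "send_rows", "kwargs": {"increments": [[[0.02,0.03,0,0.01],[0.06,0.09,0,0.02],[0.1,0.155,0,0.035],[0.14,0.22,0,0.05],[0.18,0.285,0,0.065],[0.22,0.35,0,0.08],[0.26,0.4,0,0.0866],[0.28,0.426,0,0.0866],[0.28,0.426,0,0.0866],[0.28,0.426,0,0.0866]]]}}

```text
clock: 16.25
tool_pos: [0.5104, 0.0339, 0.0186]
orientation: [179.8, 0.3, -3.3]
force: [-6.5, -8.3, 13.2]
opening: 0.012
gripper_force: 30.3
```

Run:
```python
from h import *
c,im=snap('top','top2'); o=ctrl.get_obs(); print(o['clock'],o['tool_pos'],o['orientation'],o['force'])
for t,z in [('tray_corner',0),('keeper',.052),('roll1',.0)]:
    for q in ctrl.spot_point(t,'top'): print(t,round(q['conf'],2),np.round(q['pixel']),ray(c,q['pixel'],z)[:2].round(4))
cv2.imwrite('pics/cropC.png',cv2.resize(im[140:260,110:270,::-1],(800,600),interpolation=cv2.INTER_CUBIC))
```

```text
16.3 [0.51044802 0.0338822  0.01859992] [179.77805053   0.27081191  -3.34953288] [-5.67313344 -8.0014419  11.47667762]
tray_corner 0.62 [163. 180.] [0.6445 0.2517]
keeper 0.66 [203. 172.] [0.5157 0.2648]
roll1 0.83 [205. 324.] [ 0.5073 -0.1976]
roll1 0.67 [230. 409.] [ 0.4276 -0.4555]
roll1 0.65 [238. 379.] [ 0.4024 -0.3632]
roll1 0.59 [200. 372.] [ 0.5197 -0.3445]
```

View pics/cropC.png

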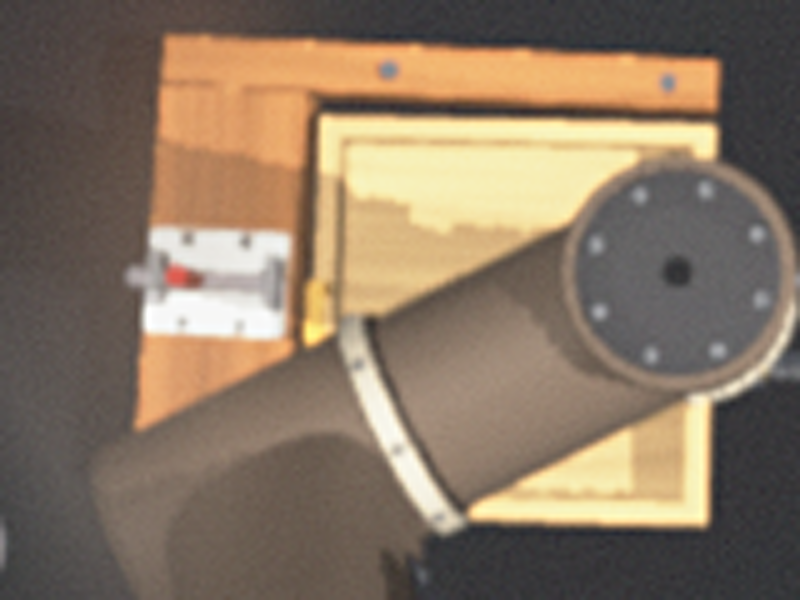

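The picture shows the tray aligned with the fence: a small gap at the left (300–318) and one at the top, keeper at (318,312), knob at (180,275). Closing the gaps slowly.

Request:
{"fn": "send_rows", "kwargs": {"increments": [[[0,0.01,0,0],[0,0.02,0,0],[0,0.03,0,0],[0,0.035,0,0],[0,0.04,0,0],[0,0.04,0,0]]]}}

```text
clock: 17.2
tool_pos: [0.5114, 0.0421, 0.0186]
orientation: [179.8, 0.2, -3.4]
force: [-2.0, -9.1, 8.1]
opening: 0.0117
gripper_force: 30.1
```

Request:
{"fn": "send_rows", "kwargs": {"increments": [[[0.01,0,0,0],[0.02,0,0,0],[0.03,0,0,0],[0.035,0,0,0],[0.04,0,0,0],[0.04,0,0,0]]]}}

```text
clock: 17.95
tool_pos: [0.5141, 0.0418, 0.0185]
orientation: [179.7, 0.6, -3.4]
force: [-23.5, 2.7, 30.0]
opening: 0.0116
gripper_force: 30.2
```

Request:
{"fn": "send_rows", "kwargs": {"increments": [[[0,0.005,0,0],[0,0.01,0,0],[0,0.01,0,0]]]}}

```text
clock: 18.32
tool_pos: [0.5141, 0.0418, 0.0184]
orientation: [179.6, 0.7, -3.4]
force: [-18.9, -10.4, 27.5]
opening: 0.012
gripper_force: 30.1
```

Request:
{"fn": "send_rows", "kwargs": {"increments": [[[0.005,0,0,0],[0.01,0,0,0],[0.01,0,0,0]]]}}

```text
clock: 18.7
tool_pos: [0.5144, 0.0418, 0.0183]
orientation: [179.6, 0.8, -3.5]
force: [-25.9, -6.9, 32.7]
opening: 0.0121
gripper_force: 30.0
```

Request:
{"fn": "send_rows", "kwargs": {"increments": [[[0,0,0,0],[0,0,0,0],[0,0,0,0]]], "jaw": 0.6}}

```text
clock: 19.08
tool_pos: [0.5235, 0.0465, 0.0185]
orientation: [-180.0, -0.0, -3.4]
force: [-0.3, 0.8, -0.3]
opening: 0.0363
gripper_force: 0.0
```

Request:
{"fn": "send_rows", "kwargs": {"increments": [[[0,0,0.2,0],[0,0,0.5,0],[0,0,0.8,0],[0,0,1,0],[0,0,1,0],[0,0,1,0]]]}}

```text
clock: 19.82
tool_pos: [0.5227, 0.0463, 0.218]
orientation: [-180.0, 0.0, -3.4]
force: [0.4, 0.1, 0.4]
opening: 0.0523
gripper_force: 0.0
```

Request:
{"fn": "send_rows", "kwargs": {"increments": [[[-0.2,0,0,0],[-0.4,0,0,0],[-0.6,0,0,0],[-0.6,0,0,0],[-0.6,0,0,0]]]}}

```text
clock: 20.45
tool_pos: [0.4031, 0.0463, 0.218]
orientation: [180.0, 0.0, -3.4]
force: [-0.2, 0.1, 0.9]
opening: 0.0526
gripper_force: 0.0
```

Run:
```python
from h import *
o=ctrl.get_obs(); print(o['clock'],o['tool_pos'],o['orientation'],o['force'])
c,im=snap('top','top3')
for t,z in [('tray_corner',0),('keeper',.052),('jig',0),('bolt_tip',.052)]:
    for q in ctrl.spot_point(t,'top'): print(t,round(q['conf'],2),np.round(q['pixel']),ray(c,q['pixel'],z)[:2].round(4))
c,im2=snap('wrist','w5')
a=cv2.resize(im[140:240,125:258,::-1],(400,300),interpolation=cv2.INTER_CUBIC)
out=np.zeros((384,912,3),np.uint8); out[:,:512]=im2[...,::-1]; out[:300,512:]=a
cv2.imwrite('pics/m5.png',cv2.resize(out,(800,337)))
```

```text
20.45 [0.40307675 0.04631344 0.21799835] [ 1.79966067e+02  3.58313323e-02 -3.36776576e+00] [-0.23722311  0.09460113  0.92145253]
tray_corner 0.93 [163. 176.] [0.645  0.2631]
keeper 0.82 [200. 172.] [0.5247 0.267 ]
jig 0.72 [160. 175.] [0.654  0.2679]
bolt_tip 0.58 [195. 167.] [0.5396 0.2803]
```

View pics/m5.png

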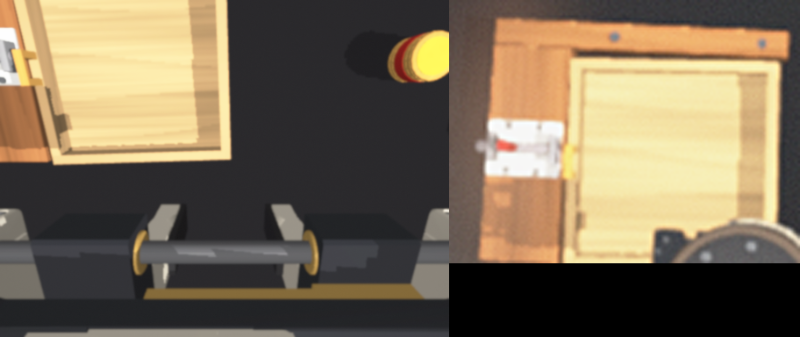

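The view still shows a strip of gap at the far fence, with the keeper about 10 mm short in x and 5 mm in y. I'll finish with closed fingers: first push +x from inside the tray.

Request:
{"fn": "send_rows", "kwargs": {"increments": [[[0.2,0.13,0,0],[0.45,0.27,0,0],[0.7,0.41,0,0],[0.885,0.54,0,0],[0.885,0.54,0,0],[0.885,0.54,0,0]]], "jaw": 0}}

```text
clock: 21.5
tool_pos: [0.5798, 0.1539, 0.2175]
orientation: [179.9, 0.1, -3.4]
force: [0.3, -0.4, 0.3]
opening: 0.0014
gripper_force: 0.0
```

Request:
{"fn": "send_rows", "kwargs": {"increments": [[[0,0,-0.25,0],[0,0,-0.5,0],[0,0,-0.75,0],[0,0,-0.92,0],[0,0,-0.98,0],[0,0,-0.98,0]]]}}

```text
clock: 22.25
tool_pos: [0.5799, 0.154, 0.023]
orientation: [180.0, 0.0, -3.4]
force: [-0.4, 0.5, 1.0]
opening: 0.0007
gripper_force: 0.0
```

Request:
{"fn": "send_rows", "kwargs": {"increments": [[[0.03,0,0,0],[0.07,0,0,0],[0.11,0,0,0],[0.14,0,0,0],[0.16,0,0,0],[0.175,0,0,0],[0.175,0,0,0]]]}}

```text
clock: 23.12
tool_pos: [0.6151, 0.1542, 0.0224]
orientation: [180.0, 0.0, -3.4]
force: [-0.4, 0.2, -0.1]
opening: 0.0002
gripper_force: 0.0
```

Request:
{"fn": "send_rows", "kwargs": {"increments": [[[0.01,0,0,0],[0.02,0,0,0],[0.03,0,0,0],[0.04,0,0,0],[0.05,0,0,0],[0.05,0,0,0]]]}}

```text
clock: 23.88
tool_pos: [0.6222, 0.1533, 0.0224]
orientation: [179.9, 0.3, -3.4]
force: [-9.8, -1.7, 7.9]
opening: 0.0001
gripper_force: 4.8
```

Request:
{"fn": "send_rows", "kwargs": {"increments": [[[0.005,0,0,0],[0.01,0,0,0],[0.015,0,0,0],[0.015,0,0,0]]]}}

```text
clock: 24.38
tool_pos: [0.6244, 0.1532, 0.0224]
orientation: [179.9, 0.3, -3.4]
force: [-13.0, 0.3, 10.5]
opening: 0.0005
gripper_force: 6.5
```

Request:
{"fn": "send_rows", "kwargs": {"increments": [[[0.005,0,0,0],[0.01,0,0,0],[0.015,0,0,0],[0.015,0,0,0]]]}}

```text
clock: 24.88
tool_pos: [0.6253, 0.1532, 0.0224]
orientation: [179.8, 0.5, -3.4]
force: [-20.8, 3.2, 16.3]
opening: 0.0004
gripper_force: 10.7
```

Run:
```python
from h import *
o=ctrl.get_obs(); print(o['clock'],o['tool_pos'],o['force'])
c,im=snap('wrist','w6')
for t,z in [('tray_corner',0),('keeper',.052),('jig',0),('bolt_tip',.052)]:
    for q in ctrl.spot_point(t,'wrist'): print(t,round(q['conf'],2),np.round(q['pixel']),ray(c,q['pixel'],z)[:2].round(4))
```

```text
24.875 [0.62531947 0.15317061 0.02237044] [-20.81330539   3.22345713  16.29294899]
tray_corner 0.29 [198.  69.] [0.6556 0.2711]
```

View pics/w6.png

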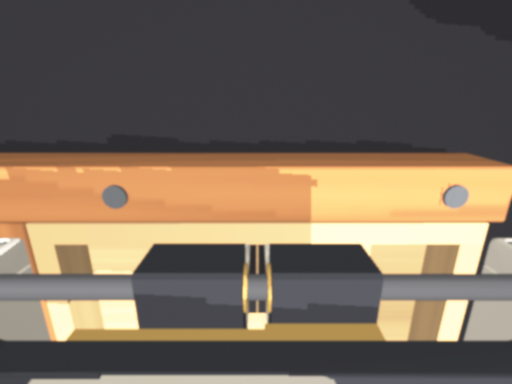

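The tray's far wall now meets the far fence with no gap (row 221). Next, push +y from outside the -y wall.

Request:
{"fn": "send_rows", "kwargs": {"increments": [[[-0.06,0,0,0],[-0.1,0,0,0],[-0.12,0,0.2,0],[-0.15,-0.05,0.4,0],[-0.25,-0.25,0.5,0],[-0.35,-0.5,0.5,0],[-0.45,-0.75,0.5,0],[-0.55,-0.92,0.5,0],[-0.55,-0.92,0.3,0],[-0.55,-0.92,0.1,0],[-0.55,-0.92,0,0],[-0.55,-0.92,0,0]]]}}

```text
clock: 26.62
tool_pos: [0.52, -0.0302, 0.0213]
orientation: [179.9, 0.2, -3.4]
force: [0.7, -1.0, 0.2]
opening: 0.0006
gripper_force: 0.0
```

Request:
{"fn": "send_rows", "kwargs": {"increments": [[[0,0.05,0,0],[0,0.1,0,0],[0,0.15,0,0],[0,0.18,0,0],[0,0.2,0,0],[0,0.22,0,0],[0,0.22,0,0]]]}}

```text
clock: 27.5
tool_pos: [0.521, 0.0144, 0.0225]
orientation: [180.0, 0.0, -3.4]
force: [0.3, -0.4, -0.1]
opening: 0.0007
gripper_force: 0.0
```

Request:
{"fn": "send_rows", "kwargs": {"increments": [[[0,0.01,0,0],[0,0.02,0,0],[0,0.03,0,0],[0,0.03,0,0]]]}}

```text
clock: 28.0
tool_pos: [0.521, 0.0203, 0.0225]
orientation: [180.0, 0.0, -3.4]
force: [0.3, -0.6, 0.3]
opening: 0.0003
gripper_force: 0.0
```

Request:
{"fn": "send_rows", "kwargs": {"increments": [[[0,0.01,0,0],[0,0.02,0,0],[0,0.03,0,0],[0,0.04,0,0],[0,0.04,0,0]]]}}

```text
clock: 28.62
tool_pos: [0.5208, 0.0244, 0.0226]
orientation: [179.7, 0.1, -3.4]
force: [8.5, -26.6, -1.9]
opening: 0.0002
gripper_force: 13.0
```

Request:
{"fn": "send_rows", "kwargs": {"increments": [[[0,0.01,0,0],[0,0.02,0,0],[0,0.03,0,0],[0,0.04,0,0],[0,0.04,0,0]]]}}

```text
clock: 29.25
tool_pos: [0.5205, 0.0249, 0.0229]
orientation: [179.2, 0.2, -3.4]
force: [25.1, -75.8, -0.9]
opening: 0.0006
gripper_force: 37.0
```

Request:
{"fn": "send_rows", "kwargs": {"increments": [[[0,-0.05,0,0],[0,-0.15,0,0],[0,-0.2,0.2,0],[-0.1,-0.3,0.5,0],[-0.3,-0.5,0.8,0],[-0.5,-0.6,0.9,0],[-0.5,-0.6,0.9,0],[-0.5,-0.6,0.9,0]]]}}

```text
clock: 30.25
tool_pos: [0.4211, -0.0838, 0.2031]
orientation: [-180.0, -0.1, -3.4]
force: [0.5, 0.4, 0.3]
opening: 0.0003
gripper_force: 0.0
```

Run:
```python
from h import *
o=ctrl.get_obs(); print(o['clock'],o['tool_pos'],o['force'])
c,im=snap('top','top4')
for t,z in [('tray_corner',0),('keeper',.052),('jig',0),('bolt_tip',.052),('bolt_knob',.095),('roll1',0),('tray_floor',.012)]:
    for q in ctrl.spot_point(t,'top'): print(t,round(q['conf'],2),np.round(q['pixel']),ray(c,q['pixel'],z)[:2].round(4))
cv2.imwrite('pics/cropD.png',cv2.resize(im[140:260,110:270,::-1],(800,600),interpolation=cv2.INTER_CUBIC))
```

```text
30.25 [ 0.42110761 -0.08376011  0.20310949] [0.47727387 0.35421352 0.338423  ]
tray_corner 0.91 [160. 176.] [0.6545 0.2631]
keeper 0.81 [196. 170.] [0.5374 0.273 ]
jig 0.72 [160. 174.] [0.6531 0.2713]
bolt_tip 0.51 [196. 166.] [0.5385 0.2854]
bolt_knob 0.54 [195. 144.] [0.539  0.3403]
roll1 0.68 [229. 407.] [ 0.4308 -0.448 ]
roll1 0.66 [200. 369.] [ 0.5214 -0.3362]
roll1 0.59 [205. 328.] [ 0.5074 -0.2097]
roll1 0.59 [240. 380.] [ 0.3993 -0.3637]
roll1 0.51 [197. 209.] [0.5375 0.1613]
tray_floor 0.8 [202. 210.] [0.5212 0.1572]
```

View pics/cropD.png

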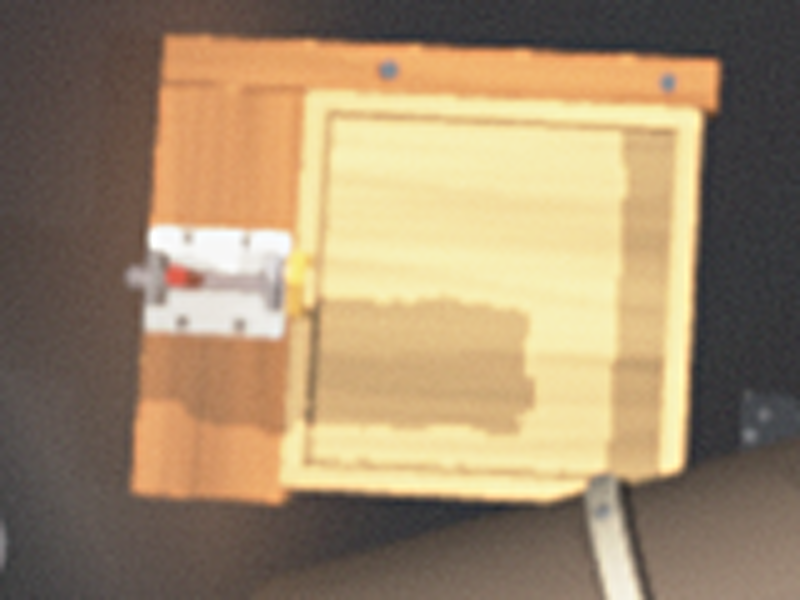

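The tray sits flush along both fences: the top edge meets the far fence at row 92, the left edge is at 303, and the keeper (300,283) is in line with the bolt (225,280). Now the bolt.

Request:
{"fn": "send_rows", "kwargs": {"increments": [[[0.05,0.2,0,0],[0.1,0.39,0,0],[0.15,0.58,0,0],[0.2,0.78,0,0],[0.2,0.78,0,0]]]}}

```text
clock: 31.28
tool_pos: [0.4617, 0.0745, 0.202]
orientation: [180.0, 0.0, -3.2]
force: [0.1, -0.7, -0.0]
opening: 0.0005
gripper_force: 0.0
```

Request:
{"fn": "send_rows", "kwargs": {"increments": [[[0.05,0.2,0,0],[0.1,0.39,0,0],[0.15,0.58,0,0],[0.2,0.78,0,0],[0.2,0.78,0,0]]]}}

```text
clock: 31.9
tool_pos: [0.5015, 0.2299, 0.2016]
orientation: [179.9, 0.0, -3.3]
force: [-0.3, -0.4, -0.7]
opening: 0.0003
gripper_force: 0.0
```

Request:
{"fn": "send_rows", "kwargs": {"increments": [[[0.05,0.2,0,0],[0.1,0.39,0,0],[0.15,0.58,0,0],[0.2,0.78,0,0],[0.205,0.78,-0.2,0],[0.205,0.78,-0.45,0],[0.205,0.78,-0.6,0],[0.205,0.78,-0.665,0],[0.205,0.78,-0.665,0]]]}}

```text
clock: 33.02
tool_pos: [0.5421, 0.3835, 0.0692]
orientation: [179.9, 0.0, -3.4]
force: [0.9, 0.5, 0.9]
opening: 0.0003
gripper_force: 0.0
```

Request:
{"fn": "send_rows", "kwargs": {"increments": [[[-0.002,-0.04,0,0],[-0.004,-0.08,0,0],[-0.006,-0.12,0,0],[-0.009,-0.16,0,0],[-0.012,-0.2,0,0],[-0.014,-0.24,0,0],[-0.017,-0.28,0,0],[-0.017,-0.28,0,0]]]}}

```text
clock: 34.02
tool_pos: [0.5394, 0.3308, 0.0703]
orientation: [-179.7, -0.1, -3.4]
force: [-0.6, 12.2, 0.5]
opening: 0.0004
gripper_force: 6.3
```

Request:
{"fn": "send_rows", "kwargs": {"increments": [[[0,-0.01,0,0],[-0.001,-0.02,0,0],[-0.002,-0.03,0,0],[-0.002,-0.03,0,0]]]}}

```text
clock: 34.52
tool_pos: [0.5397, 0.3302, 0.0707]
orientation: [-179.3, -0.3, -3.3]
force: [-4.3, 28.3, -3.9]
opening: 0.0007
gripper_force: 14.2
```

Request:
{"fn": "send_rows", "kwargs": {"increments": [[[0,0.06,0,0],[0,0.15,0,0],[0,0.2,0.1,0],[0,0.2,0.4,0],[-0.2,0.1,0.7,0],[-0.4,0,0.75,0],[-0.6,-0.1,0.75,0],[-0.6,-0.15,0.75,0],[-0.6,-0.15,0.75,0],[-0.6,-0.15,0.75,0]]]}}

```text
clock: 35.78
tool_pos: [0.4189, 0.2925, 0.2192]
orientation: [180.0, 0.0, -3.4]
force: [-0.0, 1.0, -0.2]
opening: 0.0003
gripper_force: 0.0
```

Run:
```python
from h import *
o=ctrl.get_obs(); print(o['clock'],o['tool_pos'],o['force'])
c,im=snap('wrist','w7')
J=np.array([.6556,.2709]);a=np.radians(-3.45);R=np.array([[np.cos(a),-np.sin(a)],[np.sin(a),np.cos(a)]])
for t,z in [('keeper',.052),('bolt_tip',.052),('bolt_knob',.095)]:
    for q in ctrl.spot_point(t,'wrist'):
        w=ray(c,q['pixel'],z)[:2]; print(t,round(q['conf'],2),np.round(q['pixel']),w.round(4),'jig',(R.T@(w-J)).round(4))
```

```text
35.775 [0.4188954  0.29251036 0.21917525] [-0.0402696   0.95491389 -0.19309825]
keeper 0.79 [ 66. 266.] [0.5342 0.2748] jig [-0.1214 -0.0034]
keeper 0.51 [ 64. 232.] [0.5388 0.3091] jig [-0.1189  0.0311]
bolt_tip 0.71 [ 67. 285.] [0.5325 0.2556] jig [-0.122  -0.0227]
bolt_knob 0.62 [ 59. 233.] [0.5372 0.3055] jig [-0.1202  0.0274]
```

View pics/w7.png

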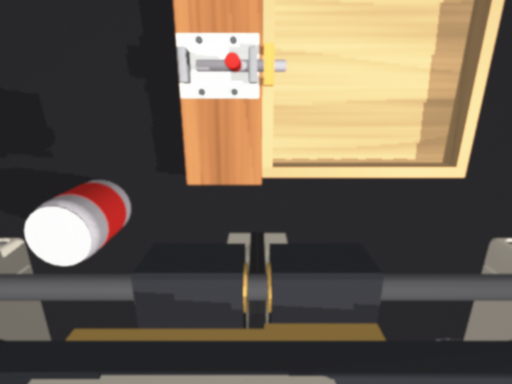

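The bolt passes through the keeper, with the tip at (285,66) and the knob at (233,62). That puts the joint at about 0.031–0.032. Now the rolls: moving above the first gold roll.

Request:
{"fn": "send_rows", "kwargs": {"increments": [[[0.04,-0.21,0,0],[0.075,-0.42,0,0],[0.11,-0.63,0,0],[0.146,-0.83,0,0],[0.146,-0.83,0,0]]], "jaw": 1}}

```text
clock: 36.6
tool_pos: [0.4477, 0.1242, 0.2194]
orientation: [180.0, 0.0, -3.6]
force: [0.5, 0.5, 0.2]
opening: 0.0449
gripper_force: 0.0
```

Request:
{"fn": "send_rows", "kwargs": {"increments": [[[0.04,-0.21,0,0],[0.075,-0.42,0,0],[0.11,-0.63,0,0],[0.146,-0.83,0,0],[0.146,-0.83,0,0]]]}}

```text
clock: 37.22
tool_pos: [0.4771, -0.0412, 0.2192]
orientation: [180.0, 0.0, -3.6]
force: [-0.3, 0.4, 0.1]
opening: 0.087
gripper_force: 0.0
```

Request:
{"fn": "send_rows", "kwargs": {"increments": [[[0.04,-0.21,0,0],[0.075,-0.42,0,0],[0.11,-0.63,0,0],[0.146,-0.83,0,0],[0.146,-0.83,0,0],[0.146,-0.83,0,0],[0.146,-0.83,0,0]]]}}

```text
clock: 38.1
tool_pos: [0.506, -0.2046, 0.2196]
orientation: [-180.0, -0.0, -3.3]
force: [-0.4, -0.5, 0.4]
opening: 0.0876
gripper_force: 0.0
```

```bash
cat > rolls.py <<'E'
from h import *
def rolls(cam):
    c,im=snap(cam); hsv=cv2.cvtColor(im,cv2.COLOR_RGB2HSV)
    for q in ctrl.trace('roll1',cam):
        # yellow lid top: saturated yellow pixels, in the mask
        m=q['mask']; pk=(hsv[...,0]>150)&(hsv[...,0]<176)&(hsv[...,2]>180)&m
        y=((hsv[...,0]>=25)&(hsv[...,0]<=33)&(hsv[...,1]>120)&(hsv[...,2]>220)&m).astype(np.uint8)
        p=cv2.findNonZero(y)
        if p is None: print('?',q['bbox']);continue
        (u,v),r=cv2.minEnclosingCircle(p)
        print(round(q['conf'],2),'pink',round(pk.sum()/m.sum(),2),np.round((u,v,r)),'top centre',ray(c,(v,u),.048)[:2].round(4))
    for q in ctrl.spot_point('roll1',cam): print('spot',round(q['conf'],2),ray(c,q['pixel'],0)[:2].round(4))
E
python3 - <<'E'
from rolls import *
o=ctrl.get_obs(); print(o['clock'],o['tool_pos'])
for k in('wrist','top'): print(k);rolls(k)
E
```

```text
38.1 [ 0.5060364  -0.20455402  0.21960742]
wrist
0.8 pink 0.0 [389. 245.  18.] top centre [ 0.4085 -0.3648]
0.62 pink 0.31 [380. 158.  19.] top centre [ 0.5185 -0.3458]
0.56 pink 0.3 [468. 223.  18.] top centre [ 0.4324 -0.4595]
spot 0.97 [ 0.4072 -0.3611]
spot 0.82 [ 0.5167 -0.344 ]
spot 0.74 [ 0.4368 -0.4555]
spot 0.66 [ 0.5058 -0.2049]
top
0.83 pink 0.24 [416. 229.   6.] top centre [ 0.431  -0.4583]
0.53 pink 0.0 [384. 239.   9.] top centre [ 0.404  -0.3624]
spot 0.76 [ 0.4049 -0.3554]
spot 0.72 [ 0.4353 -0.451 ]
spot 0.59 [0.3766 0.5059]
```

Request:
{"fn": "send_rows", "kwargs": {"increments": [[[0,0,-0.25,0],[0,0,-0.5,0],[0,0,-0.75,0],[0,0,-0.92,0],[0,0,-1,0],[0,0,-1,0],[0,0,-1,0]]]}}

```text
clock: 39.28
tool_pos: [0.507, -0.2059, 0.0209]
orientation: [180.0, -0.1, -3.4]
force: [0.4, -0.1, 0.2]
opening: 0.0876
gripper_force: 0.0
```

Request:
{"fn": "send_rows", "kwargs": {"increments": [[[0,0,0,0],[0,0,0,0],[0,0,0,0],[0,0,0,0],[0,0,0,0],[0,0,0,0]]], "jaw": 0}}

```text
clock: 40.02
tool_pos: [0.5059, -0.2058, 0.0197]
orientation: [180.0, -0.0, -3.4]
force: [-0.4, 0.4, 3.6]
opening: 0.0539
gripper_force: 30.0
```

Request:
{"fn": "send_rows", "kwargs": {"increments": [[[0,0,0.05,0],[0,0,0.2,0],[0,0,0.45,0],[0,0,0.6,0],[0,0,0.6,0],[0,0,0.6,0]]]}}

```text
clock: 40.78
tool_pos: [0.5052, -0.2056, 0.1391]
orientation: [-180.0, 0.0, -3.4]
force: [0.1, 0.2, -0.9]
opening: 0.0536
gripper_force: 30.0
```

Request:
{"fn": "send_rows", "kwargs": {"increments": [[[0.04,0.2,0,0],[0.08,0.41,0,0],[0.12,0.62,0,0],[0.164,0.828,0,0],[0.164,0.828,0,0]]]}}

```text
clock: 41.4
tool_pos: [0.5384, -0.038, 0.1382]
orientation: [180.0, 0.1, -3.2]
force: [0.3, -0.5, -1.2]
opening: 0.0536
gripper_force: 30.0
```

Request:
{"fn": "send_rows", "kwargs": {"increments": [[[0.04,0.2,0,0],[0.08,0.41,0,0],[0.12,0.62,0,0],[0.164,0.828,0,0],[0.164,0.828,0,0],[0.164,0.828,-0.2,0],[0.164,0.828,-0.4,0],[0.164,0.828,-0.5,0],[0.164,0.828,-0.535,0],[0.164,0.828,-0.535,0]]]}}

```text
clock: 42.65
tool_pos: [0.5709, 0.1243, 0.0324]
orientation: [179.9, 0.1, -3.4]
force: [-0.0, 0.5, -2.0]
opening: 0.0535
gripper_force: 30.0
```

Request:
{"fn": "send_rows", "kwargs": {"increments": [[[0,0,-0.005,0],[0,0,-0.005,0]]]}}

```text
clock: 42.9
tool_pos: [0.5715, 0.1251, 0.0316]
orientation: [-180.0, -0.0, -3.4]
force: [0.1, -0.4, -1.6]
opening: 0.0538
gripper_force: 30.0
```

Request:
{"fn": "send_rows", "kwargs": {"increments": [[[0,0,0,0],[0,0,0,0],[0,0,0,0],[0,0,0,0]]], "jaw": 0.85}}

```text
clock: 43.4
tool_pos: [0.5715, 0.1255, 0.0316]
orientation: [-180.0, -0.0, -3.4]
force: [0.8, 0.4, -0.5]
opening: 0.0741
gripper_force: 0.0
```

Request:
{"fn": "send_rows", "kwargs": {"increments": [[[0,0,0.1,0],[0,0,0.3,0],[0,0,0.55,0],[0,0,0.8,0],[0,0,0.93,0],[0,0,0.93,0]]]}}

```text
clock: 44.15
tool_pos: [0.5725, 0.1259, 0.2203]
orientation: [-179.9, -0.2, -3.4]
force: [-0.4, 0.3, -1.6]
opening: 0.0748
gripper_force: 0.0
```

Request:
{"fn": "send_rows", "kwargs": {"increments": [[[-0.055,-0.16,0,-0.07],[-0.11,-0.325,0,-0.14],[-0.165,-0.49,0,-0.21],[-0.22,-0.65,0,-0.28],[-0.276,-0.811,0,-0.349],[-0.276,-0.811,0,-0.349]]], "jaw": 1}}

```text
clock: 44.9
tool_pos: [0.5149, -0.0384, 0.2167]
orientation: [179.9, 0.1, -33.6]
force: [-0.5, -0.4, -0.4]
opening: 0.0877
gripper_force: 0.0
```

Request:
{"fn": "send_rows", "kwargs": {"increments": [[[-0.055,-0.16,0,-0.07],[-0.11,-0.325,0,-0.14],[-0.165,-0.49,0,-0.21],[-0.22,-0.65,0,-0.28],[-0.276,-0.811,0,-0.349],[-0.276,-0.811,0,-0.349]]]}}

```text
clock: 45.65
tool_pos: [0.4603, -0.2, 0.2167]
orientation: [179.9, 0.0, -63.5]
force: [-0.3, 0.7, 0.1]
opening: 0.0874
gripper_force: 0.0
```

Request:
{"fn": "send_rows", "kwargs": {"increments": [[[-0.055,-0.16,0,-0.07],[-0.11,-0.325,0,-0.14],[-0.165,-0.49,0,-0.21],[-0.22,-0.65,0,-0.28],[-0.276,-0.811,0,-0.349],[-0.276,-0.811,0,-0.349],[-0.276,-0.811,0,-0.349]]]}}

```text
clock: 46.52
tool_pos: [0.4061, -0.3605, 0.217]
orientation: [180.0, 0.0, -93.3]
force: [0.1, -0.2, -0.4]
opening: 0.0878
gripper_force: 0.0
```

Run:
```python
from rolls import *
o=ctrl.get_obs(); print(o['clock'],o['tool_pos'],o['orientation'])
for k in('wrist','scene'): print(k);rolls(k)
```

```text
46.525 [ 0.40613028 -0.36054536  0.2169795 ] [ 1.7995939e+02  2.9496782e-02 -9.3288091e+01]
wrist
0.93 pink 0.34 [227.  88.  20.] top centre [ 0.4314 -0.4595]
0.84 pink 0.0 [258. 174.  22.] top centre [ 0.4045 -0.3651]
0.84 pink 0.38 [162. 195.  17.] top centre [ 0.5178 -0.3458]
spot 0.97 [ 0.4306 -0.4585]
spot 0.74 [ 0.4058 -0.3665]
spot 0.72 [ 0.5177 -0.3472]
scene
0.7 pink 0.0 [284. 212.   8.] top centre [0.5624 0.1201]
0.68 pink 0.43 [162. 173.   6.] top centre [ 0.5193 -0.344 ]
0.57 pink 0.0 [176. 158.   7.] top centre [ 0.4096 -0.3607]
0.57 pink 0.43 [149. 156.   5.] top centre [ 0.4332 -0.4603]
spot 0.87 [0.5476 0.1264]
spot 0.79 [ 0.4103 -0.3616]
spot 0.77 [ 0.4427 -0.4566]
spot 0.73 [ 0.7588 -0.0726]
spot 0.58 [ 0.5239 -0.3452]
```

Request:
{"fn": "send_rows", "kwargs": {"increments": [[[-0.005,-0.02,-0.25,0],[-0.005,-0.02,-0.5,0],[-0.005,-0.02,-0.75,0],[-0.005,-0.02,-0.92,0],[-0.005,-0.02,-0.985,0],[-0.005,-0.02,-0.985,0],[-0.005,-0.02,-0.985,0]]]}}

```text
clock: 47.7
tool_pos: [0.406, -0.3657, 0.022]
orientation: [-179.9, -0.1, -93.4]
force: [0.1, -0.1, -0.2]
opening: 0.0877
gripper_force: 0.0
```

Request:
{"fn": "send_rows", "kwargs": {"increments": [[[0,0,0,0],[0,0,0,0],[0,0,0,0],[0,0,0,0],[0,0,0,0],[0,0,0,0]]], "jaw": 0}}

```text
clock: 48.45
tool_pos: [0.4049, -0.3652, 0.0207]
orientation: [-180.0, -0.0, -93.4]
force: [-1.0, 1.4, 3.7]
opening: 0.0536
gripper_force: 30.0
```

Request:
{"fn": "send_rows", "kwargs": {"increments": [[[0,0,0.05,0],[0,0,0.2,0],[0,0,0.45,0],[0,0,0.6,0],[0,0,0.6,0],[0,0,0.6,0]]]}}

```text
clock: 49.2
tool_pos: [0.4043, -0.3648, 0.1402]
orientation: [180.0, 0.0, -93.4]
force: [-0.5, 0.5, -2.1]
opening: 0.0535
gripper_force: 30.0
```

Request:
{"fn": "send_rows", "kwargs": {"increments": [[[0.025,0.165,0,0.07],[0.05,0.33,0,0.14],[0.077,0.5,0,0.21],[0.1,0.66,0,0.28],[0.128,0.827,0,0.349],[0.128,0.827,0,0.349]]]}}

```text
clock: 49.95
tool_pos: [0.4299, -0.1981, 0.1395]
orientation: [179.9, 0.1, -63.2]
force: [0.6, 0.1, -2.3]
opening: 0.0533
gripper_force: 30.0
```

Request:
{"fn": "send_rows", "kwargs": {"increments": [[[0.025,0.165,0,0.07],[0.05,0.33,0,0.14],[0.077,0.5,0,0.21],[0.1,0.66,0,0.28],[0.128,0.827,0,0.349],[0.128,0.827,0,0.349]]]}}

```text
clock: 50.7
tool_pos: [0.456, -0.0334, 0.1398]
orientation: [179.9, 0.1, -33.3]
force: [-0.1, 0.6, -1.4]
opening: 0.0532
gripper_force: 30.0
```

Request:
{"fn": "send_rows", "kwargs": {"increments": [[[0.025,0.165,0,0.07],[0.05,0.33,0,0.14],[0.077,0.5,0,0.21],[0.1,0.66,0,0.28],[0.128,0.827,0,0.349],[0.128,0.827,0,0.349],[0.128,0.827,0,0.349],[0.128,0.827,-0.2,0.349],[0.128,0.827,-0.4,0.349],[0.128,0.827,-0.5,0.349],[0.128,0.827,-0.54,0.349],[0.128,0.827,-0.54,0.349]]]}}

```text
clock: 52.2
tool_pos: [0.4817, 0.13, 0.0328]
orientation: [180.0, 0.0, -3.5]
force: [1.0, -0.1, -1.8]
opening: 0.0536
gripper_force: 30.0
```

Release, rise, and clear out to the right for a final look.

Request:
{"fn": "send_rows", "kwargs": {"increments": [[[0,0,-0.005,0],[0,0,-0.005,0]]]}}

```text
clock: 52.45
tool_pos: [0.482, 0.1308, 0.0321]
orientation: [-180.0, -0.0, -3.4]
force: [0.9, -1.6, 0.7]
opening: 0.0536
gripper_force: 30.0
```

Request:
{"fn": "send_rows", "kwargs": {"increments": [[[0,0,0,0],[0,0,0,0],[0,0,0,0],[0,0,0,0]]], "jaw": 0.85}}

```text
clock: 52.95
tool_pos: [0.4816, 0.1311, 0.0316]
orientation: [-180.0, -0.0, -3.4]
force: [-0.6, -0.9, 0.1]
opening: 0.0741
gripper_force: 0.0
```

Request:
{"fn": "send_rows", "kwargs": {"increments": [[[0,0,0.1,0],[0,0,0.3,0],[0,0,0.55,0],[0,0,0.8,0],[0,0,0.97,0],[0,0,0.97,0]]]}}

```text
clock: 53.7
tool_pos: [0.483, 0.1319, 0.2286]
orientation: [-179.8, -0.3, -3.4]
force: [-1.2, 0.2, -0.4]
opening: 0.0744
gripper_force: 0.0
```

Request:
{"fn": "send_rows", "kwargs": {"increments": [[[-0.05,-0.2,0.1,0],[-0.1,-0.4,0.2,0],[-0.15,-0.6,0.3,0],[-0.2,-0.8,0.3,0],[-0.25,-1,0.3,0],[-0.25,-1,0.3,0],[-0.25,-1,0.3,0]]]}}

```text
clock: 54.58
tool_pos: [0.4314, -0.069, 0.2849]
orientation: [180.0, 0.1, -3.5]
force: [-0.2, 0.3, -0.0]
opening: 0.0743
gripper_force: 0.0
```

Run:
```python
from rolls import *
o=ctrl.get_obs(); print(o['clock'],o['tool_pos'],o['force'])
for k in('scene','top'): print(k);rolls(k)
ims=[]
J=np.array([.6556,.2709]);a=np.radians(-3.45);R=np.array([[np.cos(a),-np.sin(a)],[np.sin(a),np.cos(a)]])
for k in('top','scene'):
    c,im=snap(k,k+'9'); ims.append(im)
    for t,z in [('tray_corner',0),('keeper',.052),('bolt_tip',.052),('bolt_knob',.095)]:
        for q in ctrl.spot_point(t,k)[:1]: print(k,t,round(q['conf'],2),'jig',(R.T@(ray(c,q['pixel'],z)[:2]-J)).round(4))
    for t in('stamp','square','jar','tin','carton'):
        for q in ctrl.spot_point(t,k)[:1]: print(k,t,round(q['conf'],2),ray(c,q['pixel'],0)[:2].round(4))
A=cv2.resize(ims[0][110:270,110:430],(800,400)); B=cv2.resize(ims[1][130:280,110:390],(370,198))
out=np.zeros((600,800,3),np.uint8); out[:400]=A; out[400:598,:370]=B
cv2.imwrite('pics/final.png',out[...,::-1])
```

```text
54.575 [ 0.43142804 -0.06895012  0.2848971 ] [-0.22834246  0.33050447 -0.00849639]
scene
0.74 pink 0.0 [274. 216.   8.] top centre [0.5937 0.0999]
0.74 pink 0.0 [298. 196.   8.] top centre [0.4645 0.1259]
0.7 pink 0.44 [162. 173.   6.] top centre [ 0.5193 -0.344 ]
0.67 pink 0.44 [149. 156.   5.] top centre [ 0.4332 -0.4603]
spot 0.81 [0.4622 0.1276]
spot 0.68 [ 0.5287 -0.3397]
spot 0.5 [0.5954 0.1023]
top
0.84 pink 0.28 [376. 200.   6.] top centre [ 0.5175 -0.3448]
0.83 pink 0.0 [217. 215.   8.] top centre [0.4789 0.1309]
0.73 pink 0.0 [225. 172.   9.] top centre [0.6079 0.1068]
0.71 pink 0.24 [416. 229.   6.] top centre [ 0.431  -0.4583]
spot 0.89 [ 0.4329 -0.4539]
spot 0.77 [0.4807 0.1275]
spot 0.62 [0.6106 0.1067]
top tray_corner 0.75 jig [-0.0034 -0.002 ]
top keeper 0.88 jig [-0.1229  0.0005]
top bolt_tip 0.59 jig [-0.1242 -0.0214]
top bolt_knob 0.64 jig [-0.1172  0.0277]
top stamp 0.72 [ 0.6507 -0.1851]
top square 0.56 [ 0.644  -0.1893]
top jar 0.57 [ 0.7485 -0.0864]
top tin 0.71 [0.5279 0.1685]
top carton 0.7 [ 0.6735 -0.3801]
scene tray_corner 0.57 jig [ 0.1104 -0.3367]
scene keeper 0.75 jig [-0.1217  0.0044]
scene bolt_tip 0.73 jig [-0.1104 -0.0303]
scene bolt_knob 0.49 jig [-0.1196  0.028 ]
scene stamp 0.76 [ 0.6488 -0.1935]
scene square 0.62 [ 0.6577 -0.1964]
scene jar 0.87 [ 0.7509 -0.0741]
scene tin 0.9 [0.3701 0.5002]
scene carton 0.81 [ 0.681  -0.3784]
```

View pics/final.png

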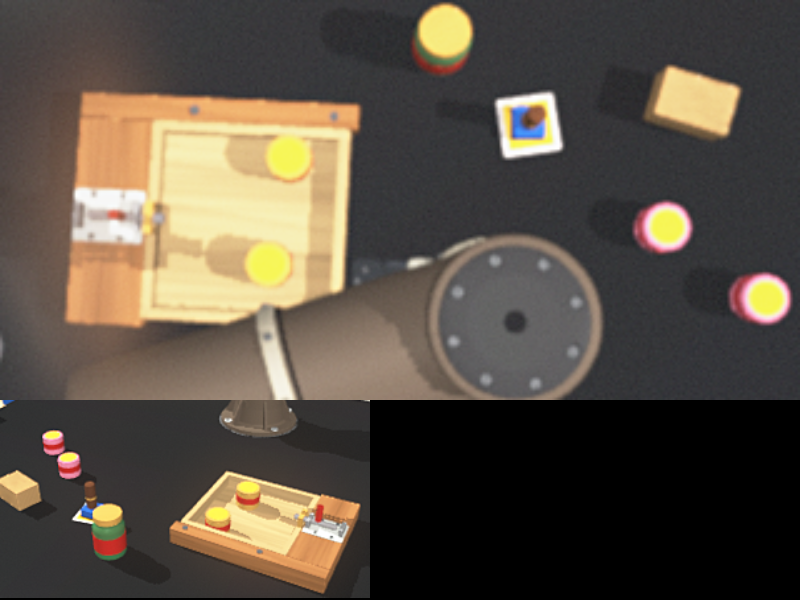

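The picture shows both rolls standing in the bolted tray, at (289,158) and (269,264), and the stamp on its square at (528,124). The first roll was knocked about 3 cm towards the far wall. I'll check that the tray did not shift and that this roll stands upright.

Run:
```python
from h import *
g=lambda n: cv2.imread(f'pics/{n}.png',0).astype(np.float32)
a,b=g('top4'),g('top9')
for nm,(r0,r1,c0,c1) in {'corner':(152,172,166,190),'right wall':(165,200,238,256),'left lower':(210,236,160,180),'fence ref':(145,165,138,165)}.items():
    A=a[r0:r1,c0:c1];B=b[r0-4:r1+4,c0-4:c1+4]
    m=cv2.matchTemplate(B,A,cv2.TM_CCOEFF_NORMED); _,v,_,p=cv2.minMaxLoc(m); print(nm,np.array(p)-4,round(v,3),cv2.phaseCorrelate(A,b[r0:r1,c0:c1],cv2.createHanningWindow((c1-c0,r1-r0),cv2.CV_32F)))
C,S=np.cos(np.radians(-3.45)),np.sin(np.radians(-3.45))
for k in('top','scene'):
    c,im=snap(k)
    hsv=cv2.cvtColor(im,cv2.COLOR_RGB2HSV)
    for q in ctrl.trace('roll1',k):
        y=((hsv[...,0]>=25)&(hsv[...,0]<=33)&(hsv[...,1]>120)&(hsv[...,2]>220)&q['mask']).astype(np.uint8)
        p=cv2.findNonZero(y)
        if p is None: continue
        e=cv2.fitEllipse(p); w=ray(c,(e[0][1],e[0][0]),.06)[:2]; 
        if w[1]<0: continue
        d=w-[.5286,.1583]; t=np.array([C*d[0]+S*d[1],-S*d[0]+C*d[1]])
        exp=[proj(c,[w[0],w[1],z]) for z in(.012,.06)]
        print(k,w.round(4),'tray',t.round(4),'bbox',np.round(q['bbox']),'upright base pix',np.round(exp,1).tolist())
    print([(np.round(q['pixel'],1).tolist(),ray(c,q['pixel'],.012)[:2].round(4)) for q in ctrl.spot_point('roll1',k)])
print(ctrl.get_obs()['clock'])
```

```text
corner [0 0] 0.998 ((0.14624268580068822, -0.07526298526770425), 0.9169710422555606)
right wall [0 0] 0.999 ((-0.00954652901691233, 0.3827229116948061), 0.94738327132331)
left lower [ 0 -3] 0.812 ((-0.1408644529132541, 0.5011367144568499), 0.8832147509963424)
fence ref [0 0] 0.998 ((0.46324500620383446, -0.0810046038949217), 1.083257868554857)
top [0.6058 0.1058] tray [ 0.0802 -0.0477] bbox [213. 163. 240. 180.] upright base pix [[174.3, 226.1], [172.4, 224.9]]
top [0.4786 0.1307] tray [-0.0483 -0.0305] bbox [210. 207. 228. 227.] upright base pix [[215.4, 218.3], [215.1, 216.8]]
[([173.5, 226.0], array([0.6082, 0.1062])), ([215.0, 215.5], array([0.48  , 0.1394])), ([201.1, 372.9], array([ 0.5169, -0.3442])), ([227.5, 404.4], array([ 0.4353, -0.4367])), ([199.2, 204.8], array([0.5291, 0.1723]))]
scene [0.4801 0.131 ] tray [-0.0467 -0.0302] bbox [286. 194. 309. 216.] upright base pix [[208.5, 296.7], [195.6, 297.6]]
scene [0.5768 0.2101] tray [0.045  0.0546] bbox [251. 186. 351. 248.] upright base pix [[232.4, 311.6], [218.8, 312.8]]
[([210.5, 296.2], array([0.491 , 0.1331])), ([226.7, 274.4], array([0.5961, 0.1028])), ([164.5, 152.1], array([ 0.4295, -0.4549]))]
56.175
```

Run:
```python
from h import *
for k,rois in (('scene',[(200,226,258,290),(184,208,282,314)]),('top',[(155,190,208,245),(200,232,200,236)])):
    im=cv2.imread(f'pics/{k}9.png'); big=cv2.resize(im,None,fx=6,fy=6,interpolation=cv2.INTER_CUBIC); h=cv2.cvtColor(big,cv2.COLOR_BGR2HSV)
    c=ctrl.calibration(k)
    for r0,r1,c0,c1 in rois:
        s=h[r0*6:r1*6,c0*6:c1*6]; m=((s[...,0]>=24)&(s[...,0]<=34)&(s[...,1]>130)&(s[...,2]>215)).astype(np.uint8)
        n,l,st,_=cv2.connectedComponentsWithStats(m); i=1+st[1:,4].argmax()
        cn=max(cv2.findContours((l==i).astype(np.uint8),0,2)[0],key=cv2.contourArea); e=cv2.fitEllipse(cv2.convexHull(cn))
        ctr=(e[0][1]/6+r0-.42,e[0][0]/6+c0-.42); print(k,np.round(ctr,1),'axes',np.round(np.array(e[1])/6,2),'angle',round(e[2],1),'ratio',round(e[1][0]/e[1][1],3),ray(c,ctr,.06)[:2].round(4))
```

```text
scene [216.  274.4] axes [10.12 17.54] angle 90.7 ratio 0.577 [0.6089 0.1068]
scene [195.8 297.4] axes [ 8.82 16.36] angle 92.7 ratio 0.539 [0.4814 0.1308]
top [172.4 224.9] axes [16.97 17.36] angle 100.6 ratio 0.978 [0.6059 0.1058]
top [215.  216.2] axes [15.37 16.84] angle 52.2 ratio 0.913 [0.479  0.1327]
```

```bash
python3 -c "
from plant import ctrl
print(ctrl.close_job())"
```

```text
the job is handed in; nothing more can be done
None
```

The job is handed in with the stamp upright on the yellow square, the tray flush in the corner and bolted, and both gold rolls standing upright in it (one was knocked about 3 cm to the far wall but still stands); the two pink look-alikes were left in place, and the hand-in returned no verdict.

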